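# Spring check of a well-plate tilt stage

## Task

Check both springs of the tilt stage with the fingertips: press the blue pad on its left front corner down until the left pointer is level with the red band on its scale, hold it there for about a second without pushing on past the band, then let the corner spring fully back up; after that do the same with the orange pad on the right front corner and its own pointer and band. Press on the pads only, one corner at a time: do not touch the pointers or shift the bands, and leave the well plate seated on the stage and everything else where it is.

Things in the scene. Friction and masses are not known exactly. Their poses are not given: they have to be found in the camera images.
- stage: Tilt stage, bolted down: aluminium base about 180 x 290 x 10 mm with a grey tilt plate (8 mm thick, its top 62 mm above the worktop) on three points: a ball pivot on a post at the middle of its rear edge and a spring plunger under each of its two front corners. Origin: under the base at worktop height, midway between the plungers and pivot sides (pivot 75 mm along +x, 58 mm up). At yaw 0 its x axis points away from the robot, y to the left. The base yaw varies.
- left_pad_top (a point): Top centre of the round blue press pad (30 mm across, 10 mm high, slightly domed) on the front left corner of the tilt plate, at stage x -35, y +110 mm, 72 mm above the worktop at rest. It sinks straight down with the corner (at most 27 mm).
- left_tip (a point): Free end of the thin black pointer (4 mm thick) that sticks out diagonally from the front left corner, at stage x -85, y +168 mm, 58 mm above the worktop at rest. It rides on the tilt plate: when the pad sinks by 1 mm the pointer end sinks by 1.49 mm.
- left_band (a point): Centre of the red band, 10 mm high, on the white upright scale (40 mm wide, top 86 mm above the worktop, black ticks every 5 mm) just behind the left pointer's end. The band's height was set beforehand: 12 to 30 mm below the pointer's rest height. The pointer is at the mark when its end is level with the band.
- left_tilt (a joint): Tilt of the plate (rad) when its front left corner is pressed: 0 at rest, grows as the corner sinks, stop at 0.175. The left pad sinks about 156 mm per rad, the left pointer end 232 mm per rad. Sprung: the corner starts to move at about 2 N on the pad and needs about 8 N at the stop; it returns by itself. Pressing on one pad leaves the other corner nearly still.
- left_pad: The blue left press pad; origin at its underside centre, z up through its top.
- left_pointer: The black left pointer; its origin lies at the pivot ball, not on the pointer. Not to be touched.
- right_pad_top (a point): Top centre of the round orange press pad (30 mm across, 10 mm high, slightly domed) on the front right corner of the tilt plate, at stage x -35, y -110 mm, 72 mm above the worktop at rest. It sinks straight down with the corner (at most 27 mm).
- right_tip (a point): Free end of the thin black pointer (4 mm thick) that sticks out diagonally from the front right corner, at stage x -85, y -168 mm, 58 mm above the worktop at rest. It rides on the tilt plate: when the pad sinks by 1 mm the pointer end sinks by 1.49 mm.
- right_band (a point): Centre of the red band, 10 mm high, on the white upright scale (40 mm wide, top 86 mm above the worktop, black ticks every 5 mm) just behind the right pointer's end. The band's height was set beforehand: 12 to 30 mm below the pointer's rest height. The pointer is at the mark when its end is level with the band.
- right_tilt (a joint): Tilt of the plate (rad) when its front right corner is pressed: 0 at rest, grows as the corner sinks, stop at 0.175. The right pad sinks about 156 mm per rad, the right pointer end 232 mm per rad. Sprung: the corner starts to move at about 2 N on the pad and needs about 8 N at the stop; it returns by itself. Pressing on one pad leaves the other corner nearly still.
- right_pad: The orange right press pad; origin at its underside centre, z up through its top.
- right_pointer: The black right pointer; its origin lies at the pivot ball, not on the pointer. Not to be touched.
- seat (a point): Middle of the tilt plate's top face, where the well plate sits between four aluminium lips 7 mm high.
- well_plate: White well plate, 86 x 128 x 14 mm, loose in the lips of the tilt plate (its top 76 mm above the worktop at rest); origin at its underside centre. It stays there.
- marker: Orange marker pen, 126 mm long, 11 mm thick, lying loose to the left of the stage; bystander.
- notes: Yellow sticky-note pad, 51 x 51 x 9 mm, loose, to the left of the stage; bystander.
- counter: Grey tally counter, 38 x 92 x 34 mm, loose, to the right; bystander.
- strips: White strip holder, 52 x 90 x 34 mm, loose, to the right; bystander.
- tape: Roll of tan label tape, 100 mm across, 25 mm high, loose, behind the stage; bystander.
Things that resemble listed ones, but are neither listed nor needed, are in the scene too. There is more than one size of the well_plate; the one meant has the size given above.

How it is judged (in metres and radians):
On the way, in this order (a step that is already met when the one before it is completed fails the run):
1. left pointer within 5 mm of the centre height of its red band for 0.6 s, pressed by the fingers on the blue pad, right corner not pressed (z of left_tip in the frame of left_band between -0.005 and 0.005 m and value of joint right_tilt below 0.025 rad and contact force between the fingers and left_pad above 0.5 N), for 0.6 s.
2. left corner back up (value of joint each of left_tilt, right_tilt below 0.012 rad), for 0.2 s.
3. right pointer within 5 mm of the centre height of its red band for 0.6 s, pressed by the fingers on the orange pad, left corner not pressed (z of right_tip in the frame of right_band between -0.005 and 0.005 m and value of joint left_tilt below 0.025 rad and contact force between the fingers and right_pad above 0.5 N), for 0.6 s.
At the end, for the whole second after the job is handed in: Both corners back at rest (tilt below 0.012 rad), the well plate at rest in its seat (within 10 mm sideways, not raised by 6 mm), the bystanders within 20 mm of where they were (all of step 2 and horizontal distance between well_plate and seat below 0.01 m and z of well_plate in the frame of seat below 0.006 m and linear speed of well_plate below 0.02 m/s and distance of each of marker, notes, counter, strips, tape from where it was at the start of the episode below 0.02 m); the robot touches nothing.
It fails at once if a pointer pushed past its band (its end more than 12 mm below the band's centre) (z of left_tip in the frame of left_band below -0.012 m or z of right_tip in the frame of right_band below -0.012 m).
It fails at once if a pointer touched by the robot (contact force between the arm and left_pointer above 1 N or contact force between the arm and right_pointer above 1 N).
It fails at once if a red band shifted on its scale (distance of any of left_band, right_band from where it was at the start of the episode above 0.004 m).
It fails at once if the well plate touched, lifted or shifted out of its seat (contact force between the arm and well_plate above 1 N or not (horizontal distance between well_plate and seat below 0.01 m) or not (z of well_plate in the frame of seat below 0.006 m)).
It fails at once if a bystander moved by more than 20 mm (distance of any of marker, notes, counter, strips, tape from where it was at the start of the episode above 0.02 m).
It also fails if it takes over 51 s, if anything falls off the work surface, if the arm or the gripper's body presses on something with over 40 N, if the wrist force passes 120 N, or if a joint passes its speed limit or range.

## Robot

A 6-joint arm with a two-finger parallel gripper is mounted at the origin on a cart in front of the work surface, level with it; the furniture and walls round the work are solid. World frame = base frame: x ahead of the robot, y to its left, z up, the work surface at z = 0. Lengths are in mm, angles in rad, forces in N, time in s.
With the tool pointing down it reaches from about 350 to 775 mm from the base axis. Payload 7.3 kg.
Tool frame: the origin (TCP) lies at the very end of the fingers, on their centre line; the grasp point (between the pads) lies 19 mm behind it; x points along the fingers, z is the direction in which the jaws open and shut, and the axes are right-handed (so a half turn about x gives the same grasp; the last joint's range is limited). The gripper opens to 92 mm and grips with 3 to 60 N. Pads are 19 mm wide; open, the fingers measure 130 mm over their backs; the gripper's body (75 mm by 190 mm) begins 47 mm behind the grasp point.
Start: joints at [1.066, 0.342, 1.524, -0, 1.275, -0.146], TCP at [184.341, 491.593, 226.741] pointing down, gripper open.
Joint ranges: [-2.53, 2.53], [-0.77, 2.02], [0.04, 2.7], [-1, 4.14], [0.28, 2.66], [-3.11, 3.11]. Speed limits (rad/s): [2.57, 2.57, 3.14, 3.14, 3.14, 3.14].

## Interface

Orientations are given as [roll, pitch, yaw] about the fixed x, y, z axes, in that order (R = Rz(yaw) Ry(pitch) Rx(roll)).
In Python, from plant import * gives the robot as it stands.
- The arm moves only by the shell command python3 -m creep 'ROWS'. ROWS is JSON, a list of rows, each an object of numbers: "tx", "ty", "tz": the shift along the tool's x, y, z in cm; "wx", "wy", "wz": the turn, a rotation vector about the tool's x, y, z in rad; "gripper": the closure, from -1 (fully open) to 1 (shut). A call has 1 to 8 rows; each row is the pose to reach, as a shift and turn from the pose commanded when the call began, along the tool's axes at that moment; what a row does not reach only later rows make up. A row lasts 1/12 s, in which the tool goes at most 41.7 mm and 7.16 degrees, less where a joint would pass 70% of its speed; a pose out of reach is approached as far as the arm can. A call with a gripper value outside its range is refused whole. The fingers move at their own pace and stop on an object; the grip force is fixed at half the most. Time passes only in rows, so rows that repeat a pose let the fingers close. It gives the time, the measured TCP pose, the force and the opening at its end, in the units of the state.
- get_obs(): the state, without advancing time (a new reading comes with each control period).
- capture(name): name is "scene" or "side" or "wrist"; returns a dict with "frame" (420x560x3 uint8, red, green, blue), "z_map" (420x560 float32, mm along the optical axis (not along the pixel's ray), 0 where there is no reading), "vertical_fov" (degrees; the focal length in pixels is half the picture's height over the tangent of half this angle, whatever the lens; pixels are square), "cx", "cy" (the principal point, pixels), "k1" (the pictures are not rectified: a ray, as slopes to the right and down, at radius r is drawn at 1 + k1 r^2 times it, then the intrinsics apply), "xyz" and "rotation" of the camera in the world. Camera axes: x right, y down, z forward; pixel columns grow to the right and rows downward; lengths in mm; the calibration is good to about 2 mm. A picture is of the moment at which its call begins.
- close_job(): hands the job in, once; it reports no verdict.
The state is a dict: "time": time; "joint_positions": joint angles; "dq": joint speeds; "tau": joint torques, N m; "tool_pos": TCP position; "tcp_rot": TCP orientation; "contact_force": force on the tool from outside, world axes, zero at the start; "moment": the same for the moment, N m; "grip_width": finger opening in mm.
Only numpy, scipy, OpenCV 4.12 (cv2) and the standard library are available. Lean on these libraries where they do the work, as an engineer would, in place of code of your own. Each camera call takes 0.05 s, during which the arm holds its last target.

## Working session

There is one attempt and no reset: what is moved stays moved. The work goes in short steps, Python scripts to look and compute and a shell command to move; the robot and the scene stay as the last step left them, time stands still between calls to the robot, and variables do not carry over. Pictures are saved under pics/ and viewed, and the job is handed in when it is done.

```bash
ls; mkdir -p pics; cat > h.py <<'E'
from plant import *
import numpy as np, cv2, pickle
def snap(name,tag):
    c=capture(name); pickle.dump(c,open(f'pics/{tag}.pkl','wb'))
    cv2.imwrite(f'pics/{tag}.png',cv2.cvtColor(np.asarray(c['frame']),cv2.COLOR_RGB2BGR)); return c
def load(tag): return pickle.load(open(f'pics/{tag}.pkl','rb'))
def K(c):
    f=210/np.tan(np.radians(c['vertical_fov'])/2); return np.array([[f,0,c['cx']],[0,f,c['cy']],[0,0,1]]),np.array([c['k1'],0,0,0,0.])
def ray(c,u,v):
    k,d=K(c); p=cv2.undistortPointsIter(np.array([[[u,v]]],float),k,d,None,None,(3,50,1e-9))[0,0]; return np.array([p[0],p[1],1])
def pt(c,u,v,z=None):
    R=np.array(c['rotation']);t=np.array(c['xyz']);r=ray(c,u,v)
    if z is None: return t+R@r*c['z_map'][int(round(v)),int(round(u))]
    w=R@r; return t+w*(z-t[2])/w[2]
def proj(c,P):
    R=np.array(c['rotation']);t=np.array(c['xyz']);k,d=K(c)
    q=(np.atleast_2d(P)-t)@R
    return cv2.projectPoints(q.reshape(-1,1,3),np.zeros(3),np.zeros(3),k,d)[0][:,0]
def crop(c,u,v,w,s,tag):
    f=cv2.cvtColor(np.asarray(c['frame']),cv2.COLOR_RGB2BGR);u,v=int(u),int(v)
    f=f[max(0,v-w*3//4):v+w*3//4,max(0,u-w):u+w]
    cv2.imwrite(f'pics/{tag}.png',cv2.resize(f,None,fx=s,fy=s,interpolation=cv2.INTER_CUBIC))
E
python3 - <<'E'
from h import *
print(get_obs())
for n in ('scene','side','wrist'):
    c=snap(n,n+'0'); print(n,c['xyz'],np.round(c['rotation'],3).tolist(),c['vertical_fov'],c['k1'],c['cx'],c['cy'])
E
```

```text
pics
{'time': 0.0, 'joint_positions': array([ 1.06600558e+00,  3.42739237e-01,  1.52503632e+00,  1.39398113e-05,
        1.27538060e+00, -1.45979157e-01]), 'dq': array([ 0.00113083,  0.00026381, -0.00024016,  0.001794  ,  0.00091603,
        0.00100699]), 'tau': array([ 2.35658053e-04, -4.31244636e+01, -2.44223374e+01,  7.19522615e-02,
        5.58570900e-02, -1.06015680e-04]), 'tool_pos': array([184.12427577, 491.21548442, 226.02965228]), 'tcp_rot': array([ 2.98708821,  1.56923277, -2.08411643]), 'contact_force': array([-0.2256773 ,  0.00105732,  0.20909515]), 'moment': array([0.07141208, 0.01523776, 0.00223497]), 'grip_width': 91.54279762376792}
scene [  -7.59913687 -748.83449761  853.06547297] [-2.292, -0.012, -0.658] 53.292989814860206 0.012059630085944269 276.708576995141 214.33128552820583
side [271.62807188 738.16741926 836.17237645] [-2.314, 0.014, -2.798] 54.59889644026566 0.00716867242640162 284.2089294114526 209.1974102031539
wrist [121.62963985 514.71316722 384.7277627 ] [2.894, 0.001, 1.212] 69.15375147461572 -0.003012419664440638 284.909871760114 209.3121935653544
```

```bash
sed -i "s/np.array(c\['rotation'\])/Rw(c['rotation'])/" h.py; cat >> h.py <<'E'
from scipy.spatial.transform import Rotation as Ro
def Rw(r): return Ro.from_euler('xyz',r).as_matrix()
E
python3 - <<'E'
from h import *
o=get_obs(); print(o['time'],np.round(Rw(o['tcp_rot']),3))
E
```

```text
0.15 [[-0.001 -0.936  0.351]
 [-0.001  0.351  0.936]
 [-1.     0.    -0.001]]
```

View pics/scene0.png

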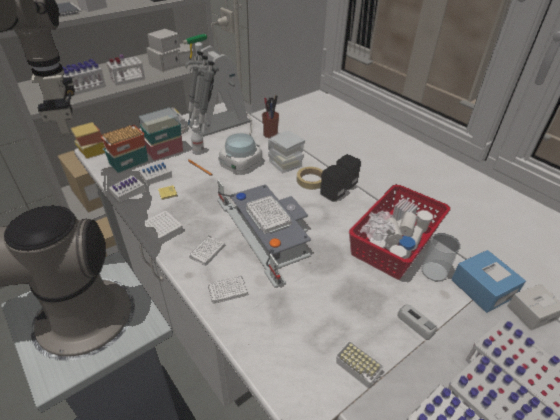

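View pics/side0.png

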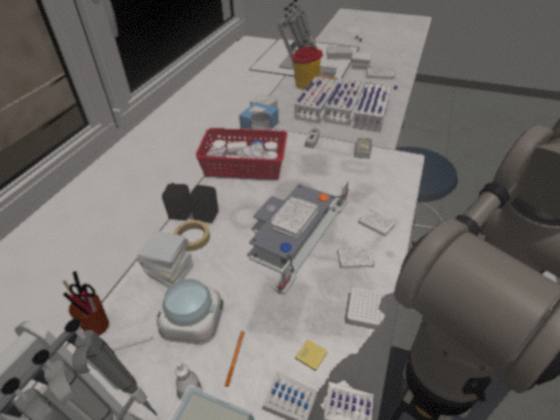

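View pics/wrist0.png

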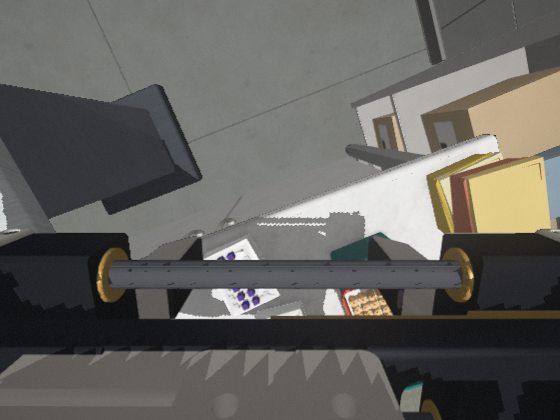

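The scene view shows the stage in the middle, with the blue pad at about (240,197) and the orange pad at about (275,243). The scales are near (222,190) and (274,264). In the side view blue is at (286,248) and orange at (324,198). I'll measure these next.

```bash
python3 - <<'E'
from h import *
for n,bl,orr in (('scene0',(240,197),(275,243)),('side0',(286,248),(324,198))):
    c=load(n); f=c['frame']; hsv=cv2.cvtColor(np.asarray(f),cv2.COLOR_RGB2HSV)
    out=[]
    for (u,v),lo,hi in ((bl,(108,110,60),(125,255,255)),(orr,(4,150,120),(16,255,255))):
        m=cv2.inRange(hsv,lo,hi); mm=np.zeros_like(m); mm[v-10:v+11,u-10:u+11]=m[v-10:v+11,u-10:u+11]
        ys,xs=np.nonzero(mm); uv=(xs.mean(),ys.mean()); p=pt(c,*uv,z=71); out.append(p); print(n,len(xs),uv,p,pt(c,*uv))
    d=out[0]-out[1]; print(np.hypot(*d[:2]),'yaw',np.arctan2(d[1],d[0])-np.pi/2, 'mid',(out[0]+out[1])/2)
crop(load('scene0'),222,195,30,10,'c1');crop(load('scene0'),272,262,30,10,'c2')
crop(load('side0'),286,275,30,10,'c3');crop(load('side0'),342,196,30,10,'c4')
a=np.hstack([cv2.resize(cv2.imread(f'pics/c{i}.png'),(400,300)) for i in (1,2)]);b=np.hstack([cv2.resize(cv2.imread(f'pics/c{i}.png'),(400,300)) for i in (3,4)])
cv2.imwrite('pics/cc.png',np.vstack([a,b]))
E
```

```text
scene0 45 (np.float64(240.75555555555556), np.float64(195.55555555555554)) [510.65946591  80.9592909   71.        ] [510.41494346  80.56778132  71.36899062]
scene0 66 (np.float64(274.5), np.float64(242.3939393939394)) [ 471.47558273 -135.37574016   71.        ] [ 470.46048595 -136.67557917   72.65709462]
219.85500305080677 yaw -0.17918331619143046 mid [491.06752432 -27.20822463  71.        ]
side0 65 (np.float64(285.4307692307692), np.float64(246.63076923076923)) [512.08310637  88.41568802  71.        ] [511.0519053   91.20217439  74.28147243]
side0 40 (np.float64(322.95), np.float64(197.25)) [ 474.00073342 -125.57544949   71.        ] [ 473.69762187 -124.28174491   72.14606678]
217.35333920566873 yaw -0.17611857007484377 mid [493.04191989 -18.57988073  71.        ]
```

View pics/cc.png

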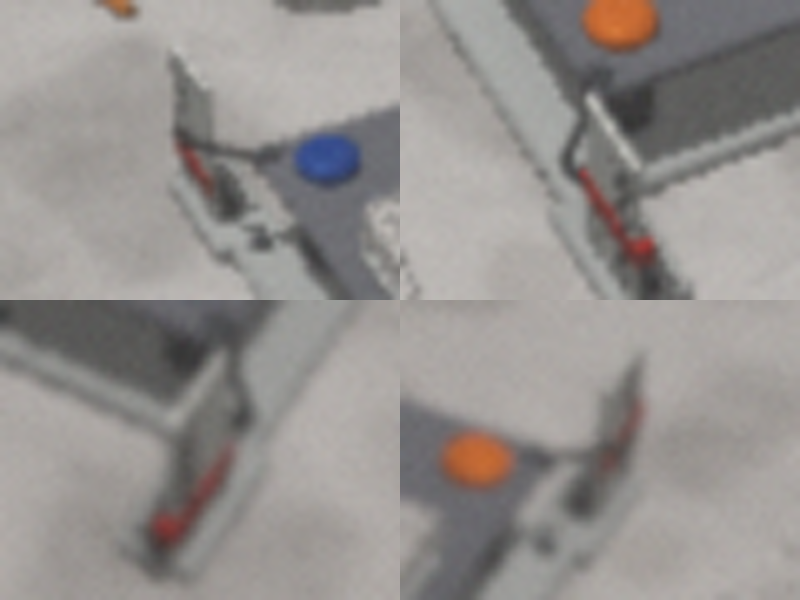

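```bash
cat >> h.py <<'E'
def toolcam():
    c=load('wrist0'); R0=Ro.from_euler('xyz',[2.98708821,1.56923277,-2.08411643]).as_matrix(); p0=np.array([184.124,491.215,226.03])
    return R0.T@(np.array(c['xyz'])-p0), R0.T@Rw(c['rotation'])
def Rt(yaw,tilt):
    # tool y horizontal heading = yaw; tool x down, tilted by 'tilt' toward the heading
    h=np.array([np.cos(yaw),np.sin(yaw),0]); z=np.array([0,0,1.])
    x=-z*np.cos(tilt)+h*np.sin(tilt); y=h*np.cos(tilt)+z*np.sin(tilt); return np.c_[x,y,np.cross(x,y)]
def view(P,R,tgt):
    t,Rc=toolcam(); c=dict(load('wrist0')); c['xyz']=P+R@t; c['rotation']=Ro.from_matrix(R@Rc).as_euler('xyz')
    return proj(c,tgt),c['xyz']
def plan(P,R,o=None):
    o=o or get_obs(); Ra=Rw(o['tcp_rot']); d=Ra.T@(np.array(P)-o['tool_pos'])/10; w=Ro.from_matrix(Ra.T@R).as_rotvec()
    print('t cm',np.round(d,2),'w',np.round(w,3),'deg',np.degrees(np.linalg.norm(w)))
E
python3 - <<'E'
from h import *
t,Rc=toolcam(); print(t,np.round(Rc,3))
L=[[472,150,58],[472,150,86],[472,150,30],[511,85,72]]
for P in ([370,310,190],[390,290,170]):
  for tilt in (0,.3,.5):
    R=Rt(np.arctan2(150-P[1],472-P[0]),tilt); print(P,tilt,*[np.round(a,0).tolist() for a in view(np.array(P),R,np.array(L,float))])
    plan(P,R)
E
```

```text
[-158.68158989   66.80423613   -0.18938373] [[-0.    -0.245  0.969]
 [-0.    -0.969 -0.245]
 [ 1.    -0.     0.   ]]
[370, 310, 190] 0 [[285.0, -21.0], [285.0, -39.0], [285.0, -6.0], [288.0, -151.0]] [406.0, 254.0, 349.0]
t cm [  3.63 -23.76 -10.45] w [-2.497e+00 -0.000e+00 -2.000e-03] deg 143.0746845375722
[370, 310, 190] 0.3 [[285.0, 56.0], [285.0, 40.0], [285.0, 70.0], [287.0, -26.0]] [379.0, 296.0, 361.0]
t cm [  3.63 -23.76 -10.45] w [-2.473  0.374  0.123] deg 143.4932280618492
[370, 310, 190] 0.5 [[285.0, 99.0], [285.0, 83.0], [285.0, 113.0], [287.0, 34.0]] [361.0, 325.0, 361.0]
t cm [  3.63 -23.76 -10.45] w [-2.431  0.62   0.206] deg 144.2441932903664
[390, 290, 170] 0 [[285.0, 7.0], [285.0, -9.0], [285.0, 20.0], [284.0, -127.0]] [424.0, 232.0, 329.0]
t cm [  5.63 -26.34 -11.61] w [-2.459e+00 -0.000e+00 -2.000e-03] deg 140.9152898300094
[390, 290, 170] 0.3 [[285.0, 73.0], [285.0, 56.0], [285.0, 86.0], [284.0, -15.0]] [399.0, 275.0, 341.0]
t cm [  5.63 -26.34 -11.61] w [-2.436  0.368  0.129] deg 141.36087655191753
[390, 290, 170] 0.5 [[285.0, 111.0], [285.0, 94.0], [285.0, 125.0], [284.0, 40.0]] [381.0, 305.0, 341.0]
t cm [  5.63 -26.34 -11.61] w [-2.395  0.611  0.216] deg 142.15944439421926
```

```bash
python3 - <<'E'
from h import *
L=[[472,150,58],[472,150,86],[472,150,30],[511,85,72]]
for P in ([400,270,90],[370,310,90],[380,270,90],[400,270,60]):
  for tilt in (.4,.6,.8):
    R=Rt(np.arctan2(150-P[1],472-P[0]),tilt); print(P,tilt,*[np.round(a,0).tolist() for a in view(np.array(P),R,np.array(L,float))])
c=load('side0')
for n,u,v in (('notes',311,355),('marker',235,358),('boxes',365,308),('rack',290,395)): print(n,pt(c,u,v))
E
```

```text
[400, 270, 90] 0.4 [[285.0, 62.0], [285.0, 35.0], [285.0, 84.0], [285.0, -45.0]] [400.0, 270.0, 262.0]
[400, 270, 90] 0.6 [[285.0, 94.0], [285.0, 67.0], [285.0, 115.0], [285.0, 11.0]] [382.0, 300.0, 259.0]
[400, 270, 90] 0.8 [[285.0, 123.0], [285.0, 97.0], [285.0, 145.0], [285.0, 58.0]] [366.0, 328.0, 248.0]
[370, 310, 90] 0.4 [[285.0, 2.0], [285.0, -32.0], [285.0, 29.0], [288.0, -102.0]] [370.0, 310.0, 262.0]
[370, 310, 90] 0.6 [[285.0, 47.0], [285.0, 18.0], [285.0, 72.0], [287.0, -28.0]] [352.0, 339.0, 259.0]
[370, 310, 90] 0.8 [[285.0, 87.0], [285.0, 60.0], [285.0, 110.0], [287.0, 31.0]] [334.0, 367.0, 248.0]
[380, 270, 90] 0.4 [[285.0, 48.0], [285.0, 19.0], [285.0, 71.0], [297.0, -58.0]] [380.0, 270.0, 262.0]
[380, 270, 90] 0.6 [[285.0, 83.0], [285.0, 55.0], [285.0, 105.0], [295.0, 2.0]] [359.0, 297.0, 259.0]
[380, 270, 90] 0.8 [[285.0, 115.0], [285.0, 88.0], [285.0, 137.0], [294.0, 52.0]] [339.0, 324.0, 248.0]
[400, 270, 60] 0.4 [[285.0, 33.0], [285.0, -4.0], [285.0, 61.0], [285.0, -92.0]] [400.0, 270.0, 232.0]
[400, 270, 60] 0.6 [[285.0, 64.0], [285.0, 30.0], [285.0, 92.0], [285.0, -26.0]] [382.0, 300.0, 229.0]
[400, 270, 60] 0.8 [[285.0, 95.0], [285.0, 62.0], [285.0, 122.0], [285.0, 26.0]] [366.0, 328.0, 218.0]
notes [374.36429591 313.42946177   8.30040099]
marker [527.29919485 373.11144273   6.50750203]
boxes [287.75732363 169.9897709   25.5045768 ]
rack [386.58667461 416.60959281  27.69102098]
```

```bash
python3 - <<'E'
from h import *
P=[400,270,170];R=Rt(np.arctan2(150-270,472-400),.5);plan(P,R)
E
```

```text
t cm [  5.63 -27.98 -13.14] w [-2.405  0.614  0.213] deg 142.7440562931888
```

```bash
python3 -m creep '[{"tx":0,"ty":-4,"tz":-2,"wx":-0.12,"gripper":1},{"tx":0,"ty":-8,"tz":-4,"wx":-0.24,"gripper":1},{"tx":0,"ty":-11.5,"tz":-5.5,"wx":-0.36,"gripper":1},{"tx":1,"ty":-15,"tz":-7,"wx":-0.48,"gripper":1},{"tx":2,"ty":-18.5,"tz":-8.5,"wx":-0.6,"gripper":1},{"tx":3,"ty":-22,"tz":-10,"wx":-0.72,"gripper":1},{"tx":4,"ty":-25.5,"tz":-11.5,"wx":-0.84,"gripper":1},{"tx":5.6,"ty":-28,"tz":-13.1,"wx":-0.96,"gripper":1}]'; python3 - <<'E'
from h import *
P=[400,270,90];R=Rt(np.arctan2(150-270,472-400),.5);plan(P,R)
E
```

```text
t cm [ 13.63 -27.98 -13.13] w [-2.405  0.614  0.213] deg 142.7440562931888validation failed for argument at $[0]...
```

```bash
python3 -m creep '[{"tx":0,"ty":-4,"tz":-2,"wx":-0.12,"wy":0,"wz":0,"gripper":1},{"tx":0,"ty":-8,"tz":-4,"wx":-0.24,"wy":0,"wz":0,"gripper":1},{"tx":0,"ty":-11.5,"tz":-5.5,"wx":-0.36,"wy":0,"wz":0,"gripper":1},{"tx":1,"ty":-15,"tz":-7,"wx":-0.48,"wy":0,"wz":0,"gripper":1},{"tx":2,"ty":-18.5,"tz":-8.5,"wx":-0.6,"wy":0,"wz":0,"gripper":1},{"tx":3,"ty":-22,"tz":-10,"wx":-0.72,"wy":0,"wz":0,"gripper":1},{"tx":4,"ty":-25.5,"tz":-11.5,"wx":-0.84,"wy":0,"wz":0,"gripper":1},{"tx":5.6,"ty":-28,"tz":-13.1,"wx":-0.96,"wy":0,"wz":0,"gripper":1}]'; python3 - <<'E'
from h import *
P=[400,270,90];R=Rt(np.arctan2(150-270,472-400),.5);plan(P,R)
E
```

```text
time: 0.82
tool_pos: [388.4, 285.7, 179.6]
tcp_rot: [-1.584, 1.569, 0.512]
contact_force: [1.1, 0.0, 0.1]
grip_width: 43.3
t cm [ 8.97 -0.19 -1.94] w [-1.55   0.394  0.391] deg 94.34633449030285
```

```bash
python3 -m creep '[{"tx":1,"ty":0,"tz":0,"wx":-0.12,"wy":0.03,"wz":0.03,"gripper":1},{"tx":2,"ty":0,"tz":0,"wx":-0.24,"wy":0.06,"wz":0.06,"gripper":1},{"tx":3,"ty":0,"tz":0,"wx":-0.35,"wy":0.09,"wz":0.09,"gripper":1},{"tx":4,"ty":0,"tz":0,"wx":-0.46,"wy":0.12,"wz":0.12,"gripper":1},{"tx":5,"ty":0,"tz":0,"wx":-0.57,"wy":0.15,"wz":0.15,"gripper":1},{"tx":6,"ty":0,"tz":0,"wx":-0.68,"wy":0.18,"wz":0.18,"gripper":1},{"tx":7,"ty":0,"tz":0,"wx":-0.79,"wy":0.21,"wz":0.21,"gripper":1},{"tx":8,"ty":0,"tz":0,"wx":-0.9,"wy":0.24,"wz":0.24,"gripper":1}]'; python3 - <<'E'
from h import *
P=[400,270,90];R=Rt(np.arctan2(150-270,472-400),.5);plan(P,R)
E
```

```text
time: 1.48
tool_pos: [386.8, 286.9, 98.8]
tcp_rot: [1.898, 1.241, -1.38]
contact_force: [0.1, 0.3, 1.3]
grip_width: 0.3
t cm [ 1.45  1.13 -1.41] w [-0.647  0.169  0.145] deg 39.18575900442639
```

```bash
python3 -m creep '[{"tx":0,"ty":0,"tz":0,"wx":-0.12,"wy":0.03,"wz":0.03,"gripper":1},{"tx":0,"ty":0,"tz":0,"wx":-0.24,"wy":0.06,"wz":0.06,"gripper":1},{"tx":0,"ty":0,"tz":0,"wx":-0.35,"wy":0.09,"wz":0.08,"gripper":1},{"tx":0,"ty":0,"tz":0,"wx":-0.46,"wy":0.12,"wz":0.1,"gripper":1},{"tx":0,"ty":0,"tz":0,"wx":-0.57,"wy":0.15,"wz":0.12,"gripper":1},{"tx":0,"ty":0,"tz":0,"wx":-0.57,"wy":0.15,"wz":0.12,"gripper":1},{"tx":0,"ty":0,"tz":0,"wx":-0.57,"wy":0.15,"wz":0.12,"gripper":1}]'; python3 - <<'E'
from h import *
P=[400,270,90];R=Rt(np.arctan2(150-270,472-400),.5);plan(P,R)
snap('wrist','w1'); snap('side','s1')
E
```

```text
time: 2.07
tool_pos: [386.3, 286.9, 99.2]
tcp_rot: [1.622, 1.097, -1.068]
contact_force: [0.2, 1.6, -0.1]
grip_width: 0.8
t cm [ 1.8   1.47 -0.46] w [-0.085  0.018  0.026] deg 5.20776460755024
```

View pics/w1.png

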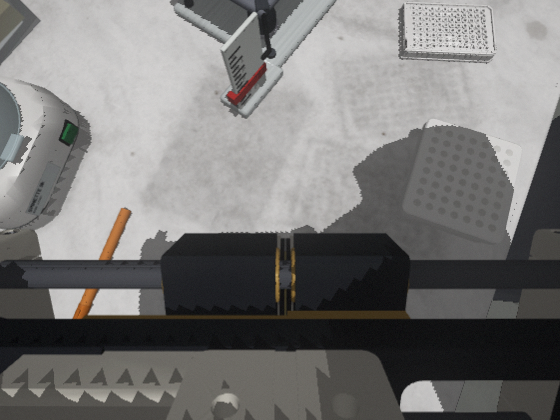

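The wrist view shows the left scale at (245,60). The pointer end is at (270,53) and the red band runs from (230,97) to (267,68). I'll enlarge that area.

```bash
python3 - <<'E'
from h import *
c=load('w1'); crop(c,250,60,40,10,'w1c')
print(c['xyz'],c['rotation'])
hsv=cv2.cvtColor(np.asarray(c['frame']),cv2.COLOR_RGB2HSV)
m=((hsv[...,0]<8)|(hsv[...,0]>172))&(hsv[...,1]>120)&(hsv[...,2]>60)
ys,xs=np.nonzero(m[40:120,200:290]);
P=np.array([pt(c,x+200,y+40) for x,y in zip(xs,ys)])
print(len(P)); 
for x in range(222,270,4):
    k=[i for i in range(len(xs)) if xs[i]+200==x]
    if k: print(x,[ (int(ys[i]+40),np.round(P[i],0).tolist()) for i in k])
for v in range(40,60,3): print(v,[(u,np.round(pt(c,u,v),0).tolist()) for u in (266,270)])
E
```

```text
[375.47743257 297.56805439 270.30814249] [-2.91684707  0.02364874 -2.68544485]
336
230 [(91, [494.0, 177.0, 35.0]), (92, [493.0, 179.0, 36.0]), (93, [493.0, 179.0, 35.0]), (94, [493.0, 180.0, 34.0]), (95, [493.0, 180.0, 34.0]), (96, [492.0, 182.0, 36.0]), (97, [491.0, 182.0, 35.0]), (98, [491.0, 183.0, 35.0])]
234 [(94, [490.0, 178.0, 35.0]), (95, [490.0, 179.0, 34.0]), (96, [489.0, 180.0, 34.0]), (97, [488.0, 181.0, 35.0]), (98, [488.0, 182.0, 34.0]), (99, [488.0, 182.0, 33.0]), (100, [488.0, 183.0, 33.0]), (101, [488.0, 183.0, 31.0]), (102, [488.0, 183.0, 30.0]), (103, [488.0, 184.0, 30.0])]
238 [(93, [487.0, 176.0, 34.0]), (94, [487.0, 177.0, 35.0]), (95, [486.0, 178.0, 35.0]), (96, [486.0, 178.0, 34.0]), (97, [486.0, 178.0, 32.0]), (98, [486.0, 178.0, 31.0]), (99, [487.0, 179.0, 29.0]), (100, [487.0, 179.0, 28.0]), (101, [487.0, 179.0, 27.0])]
242 [(88, [486.0, 170.0, 34.0]), (89, [485.0, 171.0, 35.0]), (90, [485.0, 172.0, 34.0]), (91, [485.0, 172.0, 33.0]), (92, [485.0, 172.0, 32.0]), (93, [485.0, 173.0, 32.0]), (94, [486.0, 172.0, 29.0]), (95, [485.0, 173.0, 29.0]), (96, [486.0
[... 1062 characters left out ...]
0, 29.0]), (78, [482.0, 150.0, 27.0])]
262 [(65, [481.0, 142.0, 35.0]), (66, [481.0, 143.0, 34.0]), (67, [480.0, 144.0, 35.0]), (68, [480.0, 143.0, 33.0]), (70, [480.0, 144.0, 30.0]), (71, [480.0, 144.0, 29.0]), (72, [480.0, 144.0, 28.0]), (73, [480.0, 144.0, 27.0])]
40 [(266, [477.0, 137.0, 61.0]), (270, [497.0, 97.0, 11.0])]
43 [(266, [476.0, 139.0, 60.0]), (270, [496.0, 100.0, 10.0])]
46 [(266, [475.0, 142.0, 60.0]), (270, [472.0, 140.0, 59.0])]
49 [(266, [473.0, 144.0, 60.0]), (270, [470.0, 143.0, 61.0])]
52 [(266, [472.0, 147.0, 61.0]), (270, [470.0, 144.0, 58.0])]
55 [(266, [471.0, 149.0, 60.0]), (270, [488.0, 115.0, 15.0])]
58 [(266, [491.0, 118.0, 11.0]), (270, [487.0, 117.0, 12.0])]
```

View pics/w1c.png

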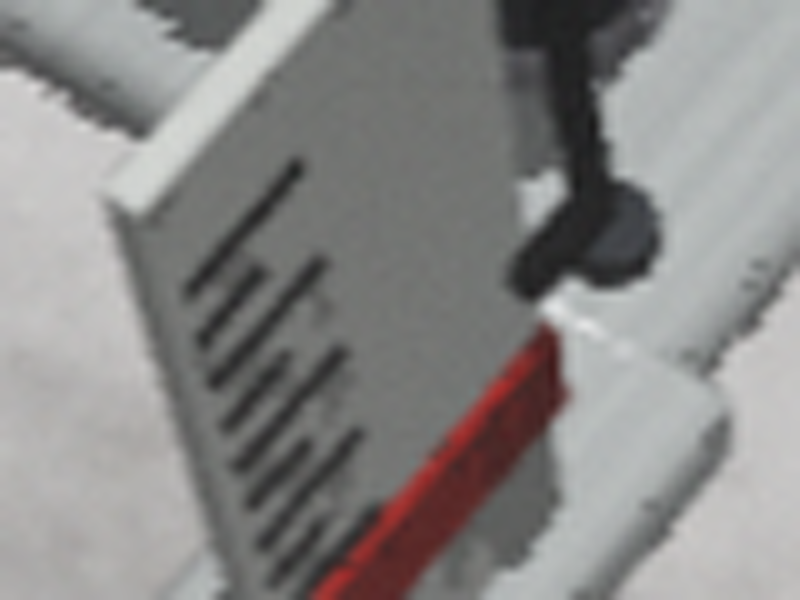

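```bash
python3 - <<'E'
from h import *
P=[565,75,150];R=Rt(np.radians(169.8),0);plan(P,R); print(get_obs()['joint_positions'])
c=load('w1')
for u,v in ((223,40),(232,32),(225,39)): print(pt(c,u,v))
print(view(np.array(P),R,np.array([[511,83,72],[470,146,58.]])))
# band edge fit along columns: z at band rows weighted
E
```

```text
t cm [ 7.88 26.14 -6.79] w [ 2.15  -0.532 -0.236] deg 127.59311003053277
[ 0.77007476  0.52460471  1.7397694  -0.52369437  1.07403242 -2.52159921]
[542.68334409 114.56000381   7.27604525]
[536.98492945 104.43447474  10.3686395 ]
[539.84147284 114.37048312   9.74170105]
(array([[282.79687158, 148.75158711],
       [354.18182226,  79.38196449]]), array([499.21802724,  86.64362017, 308.68158989]))
```

```bash
python3 -m creep '[{"tx":-2.6,"ty":1.4,"tz":0,"wx":0.1,"wy":-0.03,"wz":-0.01,"gripper":1},{"tx":-4,"ty":4.5,"tz":-1,"wx":0.22,"wy":-0.06,"wz":-0.02,"gripper":1},{"tx":-2.5,"ty":8,"tz":-2,"wx":0.34,"wy":-0.09,"wz":-0.04,"gripper":1},{"tx":-0.5,"ty":11.5,"tz":-3,"wx":0.46,"wy":-0.12,"wz":-0.05,"gripper":1},{"tx":1.5,"ty":15,"tz":-4,"wx":0.58,"wy":-0.15,"wz":-0.06,"gripper":1},{"tx":3.5,"ty":18.5,"tz":-5,"wx":0.7,"wy":-0.18,"wz":-0.07,"gripper":1},{"tx":5.5,"ty":22,"tz":-6,"wx":0.82,"wy":-0.21,"wz":-0.08,"gripper":1},{"tx":7.8,"ty":26,"tz":-6.8,"wx":0.94,"wy":-0.24,"wz":-0.1,"gripper":1}]'; python3 - <<'E'
from h import *
P=[565,75,150];R=Rt(np.radians(169.8),0);plan(P,R); print(get_obs()['joint_positions'])
E
```

```text
time: 2.83
tool_pos: [563.5, 79.4, 150.4]
tcp_rot: [2.097, 1.261, -1.581]
contact_force: [0.1, 0.8, -0.1]
grip_width: 0.5
t cm [ 0.18  0.27 -0.34] w [ 1.202 -0.298 -0.14 ] deg 71.41488184390893
[ 0.17306698  0.54409579  1.46307802 -0.32559453  1.21075383 -2.30479788]
```

```bash
python3 -m creep '[{"tx":0,"ty":0,"tz":0,"wx":0.12,"wy":-0.03,"wz":-0.01,"gripper":1},{"tx":0,"ty":0,"tz":0,"wx":0.24,"wy":-0.06,"wz":-0.02,"gripper":1},{"tx":0,"ty":0,"tz":0,"wx":0.36,"wy":-0.09,"wz":-0.04,"gripper":1},{"tx":0,"ty":0,"tz":0,"wx":0.48,"wy":-0.12,"wz":-0.05,"gripper":1},{"tx":0,"ty":0,"tz":0,"wx":0.6,"wy":-0.15,"wz":-0.06,"gripper":1},{"tx":0,"ty":0,"tz":0,"wx":0.72,"wy":-0.18,"wz":-0.08,"gripper":1},{"tx":0,"ty":0,"tz":0,"wx":0.84,"wy":-0.21,"wz":-0.1,"gripper":1},{"tx":0,"ty":0,"tz":0,"wx":0.96,"wy":-0.24,"wz":-0.11,"gripper":1}]'; python3 - <<'E'
from h import *
P=[565,75,150];R=Rt(np.radians(169.8),0);plan(P,R); print(get_obs()['joint_positions'])
E
```

```text
time: 3.5
tool_pos: [562.3, 80.6, 150.6]
tcp_rot: [2.533, 1.504, -2.117]
contact_force: [-0.1, -0.5, -0.1]
grip_width: 0.2
t cm [ 0.08 -0.24 -0.57] w [ 0.241 -0.059 -0.031] deg 14.32899495404228
[ 0.03882381  0.5127647   1.47446039 -0.06000334  1.1919341  -1.57173113]
```

```bash
python3 -m creep '[{"tx":0,"ty":0,"tz":0,"wx":0.12,"wy":-0.03,"wz":-0.015,"gripper":1},{"tx":0,"ty":0,"tz":-0.5,"wx":0.23,"wy":-0.06,"wz":-0.03,"gripper":1},{"tx":0,"ty":0,"tz":-0.5,"wx":0.23,"wy":-0.06,"wz":-0.03,"gripper":1},{"tx":0,"ty":0,"tz":-0.5,"wx":0.23,"wy":-0.06,"wz":-0.03,"gripper":1}]'; python3 - <<'E'
from h import *
P=[565,75,150];R=Rt(np.radians(169.8),0);plan(P,R); snap('wrist','w2');
E
```

```text
time: 3.83
tool_pos: [562.4, 75.3, 150.9]
tcp_rot: [2.12, 1.567, -2.75]
contact_force: [-0.3, 0.2, 0.8]
grip_width: 0.1
t cm [ 0.09 -0.27  0.01] w [ 0.02  -0.002 -0.003] deg 1.1765043321309112
```

View pics/w2.png

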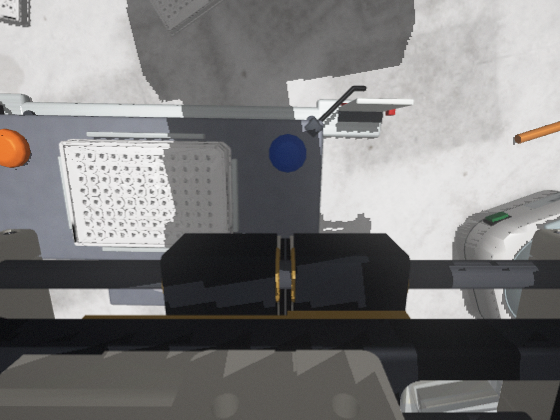

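The wrist now looks straight down. It shows the blue pad at (288,153), the orange pad at (12,148), the well plate between them and the left pointer end at (363,88).

```bash
python3 - <<'E'
from h import *
c=load('w2'); hsv=cv2.cvtColor(np.asarray(c['frame']),cv2.COLOR_RGB2HSV)
o=[]
for lo,hi,(a,b,cc,d) in (((105,110,30),(125,255,255),(125,180,260,315)),((3,150,80),(18,255,255),(120,175,0,40))):
    m=cv2.inRange(hsv,lo,hi); mm=np.zeros_like(m); mm[a:b,cc:d]=m[a:b,cc:d]
    cnt=max(cv2.findContours(mm,0,1)[0],key=cv2.contourArea); (u,v),r=cv2.minEnclosingCircle(cnt); o.append(pt(c,u,v,z=67)); print((u,v,r),o[-1],pt(c,u,v))
d=o[0]-o[1]; print(np.hypot(*d[:2]),np.arctan2(d[1],d[0])-np.pi/2)
ob=get_obs(); print(ob['tool_pos'],ob['contact_force'])
R=Rt(np.radians(169.8),0); P=[*o[0][:2],85];plan(P,R)
for z in (85,53): print(view(np.array([*o[0][:2],z]),R,np.array([[471,146,58],[471,146,30.],[484,155,30]])))
E
```

```text
(287.3387145996094, 152.9193572998047, 19.007532119750977) [511.98202482  85.24817075  67.        ] [511.63237522  85.26767358  72.61050865]
(11.0, 146.8000030517578, 20.416757583618164) [ 473.11151822 -127.93649393   67.        ] [ 473.57801252 -123.73175913   71.76799546]
216.69937133744074 -0.18035137700412318
[562.42891577  75.82829382 150.84871188] [-0.00187295  0.36419004  0.17715701]
t cm [6.6  5.11 0.16] w [ 0.022 -0.002 -0.003] deg 1.2523557527203635
(array([[372.09782838, 159.02853359],
       [360.86647381, 155.57738833],
       [375.79219206, 171.73358227]]), array([446.20005206,  96.89179092, 243.68158989]))
(array([[389.81383524, 164.47367537],
       [373.97864021, 159.60653285],
       [391.23644906, 178.44384063]]), array([446.20005206,  96.89179092, 211.68158989]))
```

```bash
python3 -m creep '[{"tx":0,"ty":3,"tz":0,"wx":0.02,"wy":0,"wz":0,"gripper":1},{"tx":2,"ty":5.1,"tz":0.2,"wx":0.02,"wy":0,"wz":0,"gripper":1},{"tx":5,"ty":5.1,"tz":0.2,"wx":0.02,"wy":0,"wz":0,"gripper":1},{"tx":6.8,"ty":5.1,"tz":0.2,"wx":0.02,"wy":0,"wz":0,"gripper":1},{"tx":6.8,"ty":5.1,"tz":0.2,"wx":0.02,"wy":0,"wz":0,"gripper":1},{"tx":6.8,"ty":5.1,"tz":0.2,"wx":0.02,"wy":0,"wz":0,"gripper":1}]'; python3 - <<'E'
from h import *
print(get_obs()['tool_pos']); snap('wrist','w3'); snap('side','s3'); snap('scene','sc3')
E
```

```text
time: 4.38
tool_pos: [511.8, 86.6, 82.5]
tcp_rot: [2.015, 1.566, -2.873]
contact_force: [0.3, -1.1, 0.1]
grip_width: 0.3
[511.82760776  86.55120887  82.47430529]
```

View pics/w3.png

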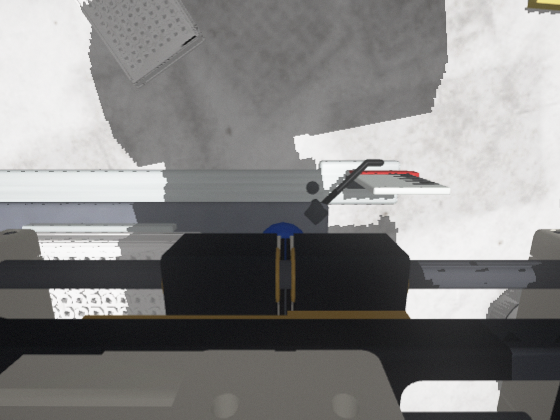

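View pics/s3.png

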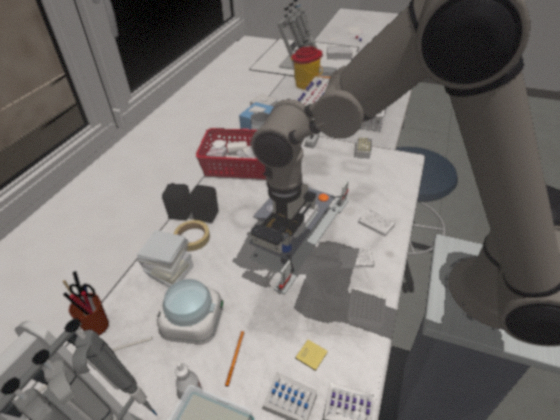

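```bash
python3 -m creep '[{"tx":0.6,"ty":0,"tz":0,"wx":0,"wy":0,"wz":0,"gripper":1},{"tx":1.2,"ty":0,"tz":0,"wx":0,"wy":0,"wz":0,"gripper":1},{"tx":1.6,"ty":0,"tz":0,"wx":0,"wy":0,"wz":0,"gripper":1},{"tx":2,"ty":0,"tz":0,"wx":0,"wy":0,"wz":0,"gripper":1},{"tx":2.2,"ty":0,"tz":0,"wx":0,"wy":0,"wz":0,"gripper":1},{"tx":2.2,"ty":0,"tz":0,"wx":0,"wy":0,"wz":0,"gripper":1},{"tx":2.2,"ty":0,"tz":0,"wx":0,"wy":0,"wz":0,"gripper":1}]'; python3 - <<'E'
from h import *
o=get_obs();print(o['tool_pos'],o['contact_force']); c=snap('wrist','w4'); snap('side','s4')
c=load('w4'); crop(c,370,180,60,6,'w4c')
g=cv2.cvtColor(c['frame'],cv2.COLOR_RGB2GRAY)
for v in range(150,230,2):
  for u in range(320,420,2):
    p=pt(c,u,v)
    if g[v,u]<70 and p[2]>35: print((u,v),np.round(p,1).tolist(),end=' ')
E
```

```text
time: 5.12
tool_pos: [512.1, 86.3, 60.9]
tcp_rot: [2.065, 1.568, -2.825]
contact_force: [-0.3, 1.6, 4.2]
grip_width: 0.7
[512.05134439  86.25030321  60.90830646] [-0.34762836  1.64233323  4.23843125]
(370, 162) [470.5, 142.0, 48.2] (372, 162) [470.8, 143.2, 47.9] (374, 162) [471.0, 144.3, 48.1] (376, 162) [471.2, 145.5, 47.7] (378, 162) [471.4, 146.6, 47.5] (380, 162) [471.6, 147.6, 47.9] (382, 162) [472.0, 149.1, 46.6] (384, 162) [472.0, 149.9, 47.7] (386, 162) [472.3, 151.2, 47.0] (368, 164) [471.3, 140.5, 49.4] (374, 164) [472.0, 144.0, 48.7] (376, 164) [472.1, 145.0, 49.0] (378, 164) [472.5, 146.4, 47.9] (380, 164) [472.5, 147.2, 48.9] (382, 164) [472.7, 148.2, 49.1] (384, 164) [473.1, 149.7, 47.8] (386, 164) [473.2, 150.6, 48.5] (366, 166) [472.4, 139.6, 48.1] (370, 166) [472.6, 141.6, 49.0] (372, 166) [472.9, 142.8, 48.5] (374, 166) [473.2, 144.1, 47.6] (376, 166) [473.5, 145.4, 47.0] (378, 166) [473.5, 146.1, 48.5] (380, 166) [473.8, 147.4, 47.7] (382, 166) [474.0, 148.5, 48.0] (384, 166) [474.2, 149.6, 47.8] (364, 168) [473.2, 138.2, 48.7] (368, 168) [473.4, 140.2, 49.7] (360
[... 3071 characters left out ...]
0, 216) [497.0, 115.4, 50.1] (320, 218) [496.0, 109.3, 54.0] (322, 218) [496.3, 110.4, 53.6] (324, 218) [496.3, 111.5, 54.2] (326, 218) [496.6, 112.6, 54.0] (328, 218) [497.0, 113.8, 53.2] (330, 218) [497.4, 115.0, 52.8] (320, 220) [497.1, 109.1, 54.3] (322, 220) [497.4, 110.2, 53.8] (324, 220) [497.4, 111.3, 54.6] (326, 220) [446.7, 98.2, 219.7] (328, 220) [497.9, 113.6, 54.0] (320, 222) [498.3, 108.9, 54.0] (322, 222) [498.7, 110.1, 53.4] (324, 222) [498.9, 111.2, 53.5] (326, 222) [499.3, 112.4, 52.8] (320, 224) [499.7, 108.8, 53.3] (322, 224) [499.7, 109.9, 54.0] (324, 224) [500.0, 111.0, 53.7] (320, 226) [500.5, 108.6, 54.4] (322, 226) [501.0, 109.7, 53.5] (320, 228) [502.4, 108.5, 52.3]
```

View pics/w4c.png

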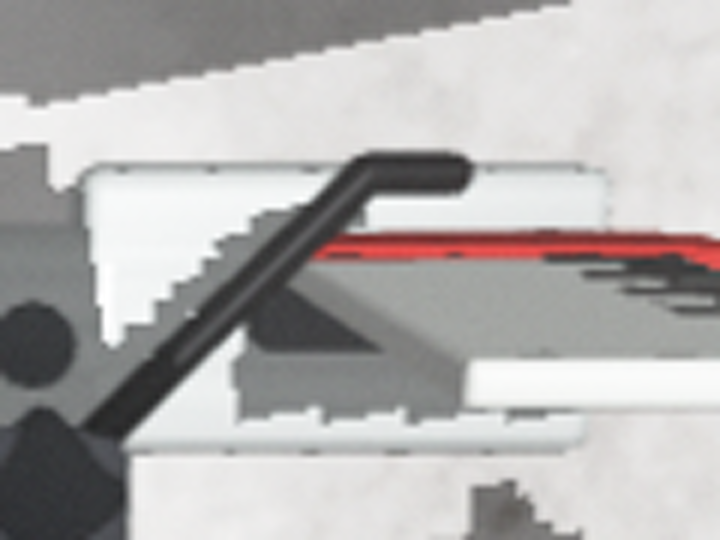

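```bash
cat >> h.py <<'E'
def tipz(c,box):
    g=cv2.cvtColor(np.asarray(c['frame']),cv2.COLOR_RGB2GRAY);a,b,l,r=box;o=[]
    for v in range(a,b):
        for u in range(l,r):
            if g[v,u]<75:o.append(pt(c,u,v))
    o=np.array(o);return len(o),np.round(np.median(o,0),1),np.round(np.percentile(o[:,2],[10,50,90]),1)
def redz(c,box):
    hsv=cv2.cvtColor(np.asarray(c['frame']),cv2.COLOR_RGB2HSV);a,b,l,r=box
    m=((hsv[...,0]<8)|(hsv[...,0]>172))&(hsv[...,1]>120)&(hsv[...,2]>60)
    ys,xs=np.nonzero(m[a:b,l:r]);o=np.array([pt(c,x+l,y+a) for x,y in zip(xs,ys)])
    return len(o),np.round(np.percentile(o[:,2],[2,10,30,50,70,90,98]),1)
E
python3 - <<'E'
from h import *
c3,c4,c1=load('w3'),load('w4'),load('w1')
print('rest w3',tipz(c3,(158,166,366,384)),'w1',tipz(c1,(44,56,262,272)))
print('w4',tipz(c4,(161,168,372,387)))
for c,b in ((c3,(165,195,350,440)),(c4,(165,200,350,460)),(c1,(55,105,240,270))): print(redz(c,b))
print(c3['xyz']-c4['xyz'])
crop(load('s4'),286,278,24,14,'s4c')
E
```

```text
rest w3 (67, array([471.9, 146.7,  60.6]), array([59.5, 60.6, 61.7])) w1 (76, array([472.4, 143.5,  60.3]), array([14.5, 60.3, 61. ]))
w4 (89, array([472.2, 146.9,  47.8]), array([46.9, 47.8, 48.8]))
(169, array([29.5, 30.3, 33.8, 34.6, 35. , 35.6, 36.3]))
(269, array([27.7, 28.6, 33.3, 34.4, 35. , 35.6, 36.2]))
(232, array([25.7, 27. , 29.2, 31.8, 33.7, 34.9, 35.7]))
[ 0.09326618  0.23687432 21.70229954]
```

View pics/s4c.png

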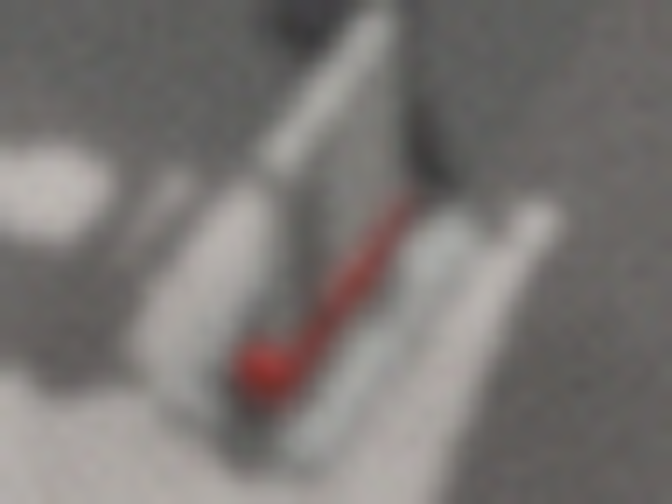

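```bash
python3 -m creep '[{"tx":0.25,"ty":0,"tz":0,"wx":0,"wy":0,"wz":0,"gripper":1},{"tx":0.5,"ty":0,"tz":0,"wx":0,"wy":0,"wz":0,"gripper":1},{"tx":0.75,"ty":0,"tz":0,"wx":0,"wy":0,"wz":0,"gripper":1},{"tx":1,"ty":0,"tz":0,"wx":0,"wy":0,"wz":0,"gripper":1},{"tx":1,"ty":0,"tz":0,"wx":0,"wy":0,"wz":0,"gripper":1},{"tx":1,"ty":0,"tz":0,"wx":0,"wy":0,"wz":0,"gripper":1}]'; python3 - <<'E'
from h import *
o=get_obs();print(o['tool_pos'],o['contact_force']); c=snap('wrist','w5')
c=load('w5'); crop(c,370,180,60,6,'w5c')
print(tipz(c,(160,167,378,392)),redz(c,(165,200,350,460)))
E
```

```text
time: 5.72
tool_pos: [512.2, 86.2, 51.2]
tcp_rot: [2.207, 1.569, -2.683]
contact_force: [0.1, 1.8, 6.2]
grip_width: 0.5
[512.23349114  86.19769361  51.18207294] [0.06322672 1.81999253 6.2300622 ]
(38, array([473.2, 148.7,  34.7]), array([33.5, 34.7, 35.7])) (326, array([28.3, 29.3, 33.3, 34.4, 34.9, 35.5, 36. ]))
```

View pics/w5c.png

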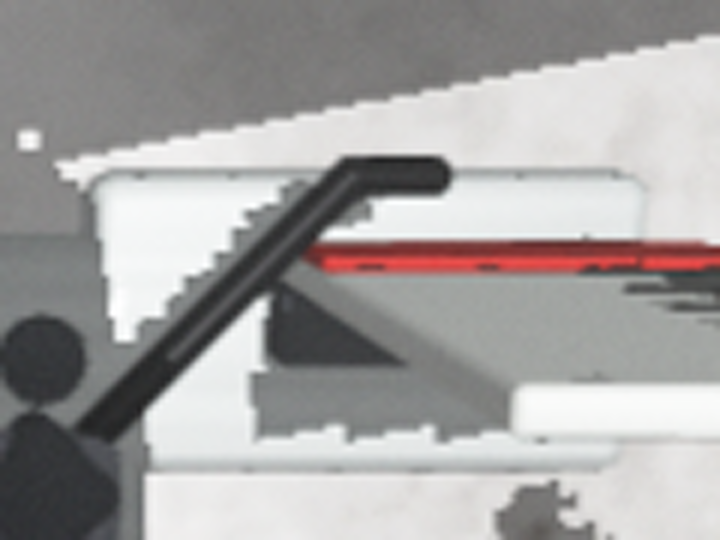

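```bash
python3 -m creep '[{"tx":0.15,"ty":0,"tz":0,"wx":0,"wy":0,"wz":0,"gripper":1},{"tx":0.15,"ty":0,"tz":0,"wx":0,"wy":0,"wz":0,"gripper":1},{"tx":0.15,"ty":0,"tz":0,"wx":0,"wy":0,"wz":0,"gripper":1},{"tx":0.15,"ty":0,"tz":0,"wx":0,"wy":0,"wz":0,"gripper":1}]'; python3 - <<'E'
from h import *
o=get_obs();print(o['tool_pos'],o['contact_force']); c=snap('wrist','w6')
crop(c,370,180,60,6,'w6c')
print(tipz(c,(205-45+3,170,366,384)),redz(c,(165,200,350,460)))
c=load('w5');print(tipz(c,(163,168,372,384)))
E
```

```text
time: 6.1
tool_pos: [512.3, 86.2, 49.8]
tcp_rot: [2.276, 1.569, -2.615]
contact_force: [-0.5, 0.6, 6.8]
grip_width: 0.5
[512.30424725  86.18275043  49.83332217] [-0.4557435   0.63603273  6.7579608 ]
(77, array([473.4, 144.7,  33.5]), array([32.5, 33.5, 34.4])) (326, array([27.8, 28.7, 32.8, 34.1, 34.8, 35.5, 36.2]))
(48, array([473.4, 146.9,  35.2]), array([34.2, 35.2, 36. ]))
```

```bash
python3 -m creep '[{"tx":0.05,"ty":0,"tz":0,"wx":0,"wy":0,"wz":0,"gripper":1},{"tx":0.05,"ty":0,"tz":0,"wx":0,"wy":0,"wz":0,"gripper":1},{"tx":0.05,"ty":0,"tz":0,"wx":0,"wy":0,"wz":0,"gripper":1},{"tx":0.05,"ty":0,"tz":0,"wx":0,"wy":0,"wz":0,"gripper":1},{"tx":0.05,"ty":0,"tz":0,"wx":0,"wy":0,"wz":0,"gripper":1},{"tx":0.05,"ty":0,"tz":0,"wx":0,"wy":0,"wz":0,"gripper":1}]';python3 - <<'E'
from h import *
o=get_obs();print(o['tool_pos'],o['contact_force']); c=snap('wrist','w7');snap('side','s7')
crop(c,370,180,60,6,'w7c')
for u,v in ((405,203),(410,204),(415,203),(343,205),(340,165),(355,170),(440,230)): print(u,v,c['frame'][v,u],pt(c,u,v).round(1))
print(tipz(c,(163,170,366,384)),redz(c,(165,200,350,460)))
crop(load('s7'),286,278,24,14,'s7c')
E
```

```text
time: 6.65
tool_pos: [512.3, 86.2, 49.4]
tcp_rot: [2.303, 1.569, -2.587]
contact_force: [-0.6, 1.4, 6.4]
grip_width: 0.4
[512.32323423  86.18991923  49.36739671] [-0.59668216  1.39737656  6.42600585]
405 203 [249 249 249] [483.2 141.7  85.9]
410 204 [248 249 248] [483.9 143.6  86.2]
415 203 [249 250 249] [483.2 144.9  88.1]
343 205 [235 238 237] [499.6 127.8  10.7]
340 165 [216 220 221] [473.  129.4  10.1]
355 170 [128 133 132] [477.8 138.4  10.9]
440 230 [228 227 226] [532.6 194.9   0.9]
(77, array([473.4, 144.7,  32.7]), array([31.8, 32.7, 33.8])) (345, array([28. , 28.7, 32.6, 34.2, 34.8, 35.5, 36. ]))
```

View pics/w7c.png

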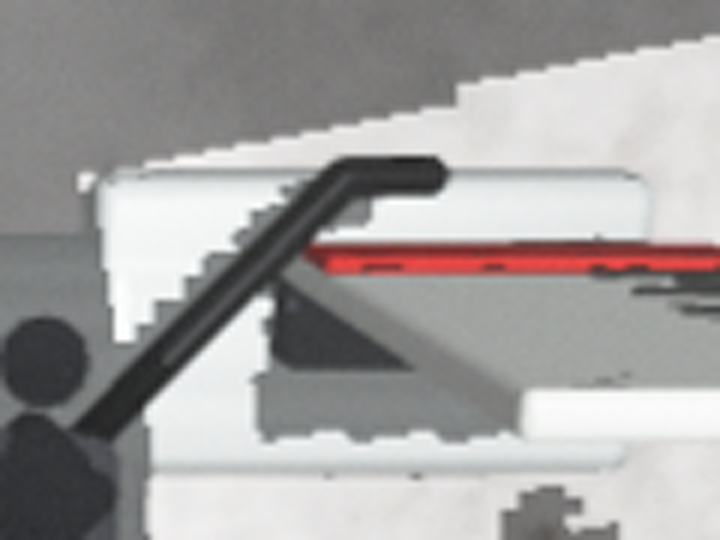

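View pics/s7c.png

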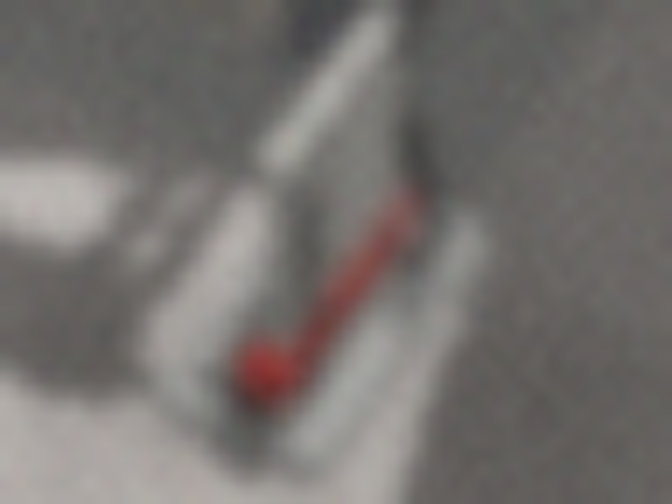

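The depth map checks out against known heights: the scale top reads 86 mm and the base 10.5 mm. The pointer centre is at about 30.5 mm and the band centre at about 30 mm. I'll hold briefly, then release.

```bash
python3 -m creep '[{"tx":0,"ty":0,"tz":0,"wx":0,"wy":0,"wz":0,"gripper":1},{"tx":0,"ty":0,"tz":0,"wx":0,"wy":0,"wz":0,"gripper":1},{"tx":0,"ty":0,"tz":0,"wx":0,"wy":0,"wz":0,"gripper":1},{"tx":0,"ty":0,"tz":0,"wx":0,"wy":0,"wz":0,"gripper":1},{"tx":0,"ty":0,"tz":0,"wx":0,"wy":0,"wz":0,"gripper":1},{"tx":0,"ty":0,"tz":0,"wx":0,"wy":0,"wz":0,"gripper":1},{"tx":0,"ty":0,"tz":0,"wx":0,"wy":0,"wz":0,"gripper":1}]';python3 -m creep '[{"tx":-0.6,"ty":0,"tz":0,"wx":0,"wy":0,"wz":0,"gripper":1},{"tx":-1.2,"ty":0,"tz":0,"wx":0,"wy":0,"wz":0,"gripper":1},{"tx":-1.8,"ty":0,"tz":0,"wx":0,"wy":0,"wz":0,"gripper":1},{"tx":-2.6,"ty":0,"tz":0,"wx":0,"wy":0,"wz":0,"gripper":1},{"tx":-4,"ty":0,"tz":0,"wx":0,"wy":0,"wz":0,"gripper":1},{"tx":-6,"ty":0,"tz":0,"wx":0,"wy":0,"wz":0,"gripper":1},{"tx":-8,"ty":0,"tz":0,"wx":0,"wy":0,"wz":0,"gripper":1},{"tx":-8,"ty":0,"tz":0,"wx":0,"wy":0,"wz":0,"gripper":1}]'
python3 - <<'E'
from h import *
o=get_obs();print(o['tool_pos'],o['contact_force']); c=snap('wrist','w8')
R=Rt(np.radians(59),.5);P=[320,-285,110]
print(view(np.array(P),R,np.array([[413,-180,58],[420,-190,30.],[473,-131,72]])));plan(P,R)
c=load('scene0')
for n,u,v in (('box',228,288),('box2',207,248)): print(n,pt(c,u,v))
E
```

```text
time: 7.33
tool_pos: [512.4, 86.2, 49.4]
tcp_rot: [2.314, 1.569, -2.576]
contact_force: [0.6, 1.1, 6.9]
grip_width: 0.8
time: 8.0
tool_pos: [513.7, 86.2, 132.5]
tcp_rot: [-1.828, 1.568, -0.435]
contact_force: [2.1, 0.3, -0.0]
grip_width: 0.3
[513.68293871  86.20017672 132.45883214] [ 2.14876081  0.33576532 -0.01239962]
(array([[315.58218038,  96.13546432],
       [324.84710311, 119.33371009],
       [345.65612515,  11.41936906]]), array([ 310.85036844, -299.85983586,  281.28385307]))
t cm [  2.1   12.43 -39.94] w [ 1.888 -0.482  0.334] deg 113.27178021027888
box [ 315.58340808 -145.70748559    9.90303891]
box2 [344.40814171   6.54973192  11.88667069]
```

View pics/w8.png

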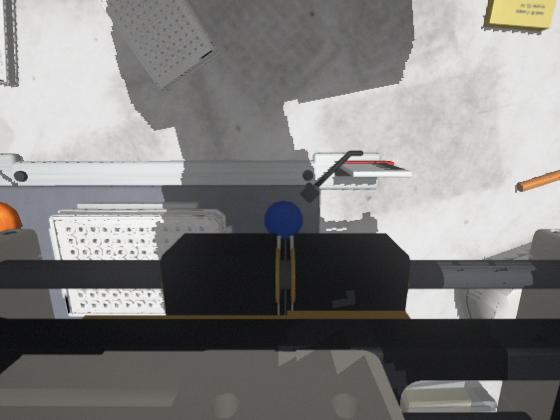

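The left corner and its pointer are back up; the pointer end is at (352,154). The same straight-down view shows band and pointer heights well, so I'll go to the right pad without a tilted look.

```bash
python3 - <<'E'
from h import *
print('left',tipz(load('w8'),(151,156,345,358)))
R=Rt(np.radians(169.8),0);P=[510,-137,135];plan(P,R)
E
```

```text
left (37, array([471.5, 144.6,  60.5]), array([59.6, 60.5, 61.2]))
t cm [ -0.41  -3.66 -22.02] w [ 0.    -0.001  0.001] deg 0.07018816696802728
```

```bash
python3 -m creep '[{"tx":-0.4,"ty":-1,"tz":-4,"wx":0,"wy":0,"wz":0,"gripper":1},{"tx":-0.4,"ty":-2,"tz":-8,"wx":0,"wy":0,"wz":0,"gripper":1},{"tx":-0.4,"ty":-2.5,"tz":-12,"wx":0,"wy":0,"wz":0,"gripper":1},{"tx":-0.4,"ty":-3,"tz":-16,"wx":0,"wy":0,"wz":0,"gripper":1},{"tx":-0.4,"ty":-3.6,"tz":-20,"wx":0,"wy":0,"wz":0,"gripper":1},{"tx":-0.4,"ty":-3.6,"tz":-22,"wx":0,"wy":0,"wz":0,"gripper":1},{"tx":-0.4,"ty":-3.6,"tz":-22,"wx":0,"wy":0,"wz":0,"gripper":1},{"tx":-0.4,"ty":-3.6,"tz":-22,"wx":0,"wy":0,"wz":0,"gripper":1}]'
python3 - <<'E'
from h import *
o=get_obs();print(o['tool_pos'],o['contact_force']); c=snap('wrist','w9')
hsv=cv2.cvtColor(np.asarray(c['frame']),cv2.COLOR_RGB2HSV)
m=cv2.inRange(hsv,(3,150,80),(18,255,255)); m[240:]=0
cnt=max(cv2.findContours(m,0,1)[0],key=cv2.contourArea); (u,v),r=cv2.minEnclosingCircle(cnt); print(u,v,r,pt(c,u,v,z=67)); 
p=pt(c,u,v,z=67); plan([p[0],p[1],82],Rt(np.radians(169.8),0))
E
```

```text
time: 8.72
tool_pos: [507.6, -137.3, 132.0]
tcp_rot: [1.719, 1.565, 3.109]
contact_force: [0.3, 0.5, -0.3]
grip_width: 0.2
[ 507.5719575  -137.29036353  131.95821387] [ 0.27111156  0.54026531 -0.25105971]
284.76922607421875 177.5 19.703561782836914 [ 473.36056298 -131.13588278   67.        ]
t cm [ 5.03  3.46 -0.11] w [-0.001 -0.001 -0.005] deg 0.29321362339001583
```

View pics/w9.png

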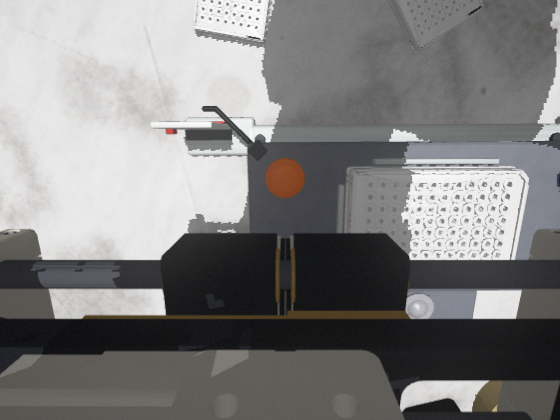

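The orange pad is centred at (285,178), the right pointer end is at (208,109), and the red clamp of the band shows at (170,130). I'll go above the pad.

```bash
python3 -m creep '[{"tx":0,"ty":2,"tz":0,"wx":0,"wy":0,"wz":0,"gripper":1},{"tx":1.5,"ty":3.4,"tz":-0.1,"wx":0,"wy":0,"wz":0,"gripper":1},{"tx":3.5,"ty":3.4,"tz":-0.1,"wx":0,"wy":0,"wz":0,"gripper":1},{"tx":5,"ty":3.4,"tz":-0.1,"wx":0,"wy":0,"wz":0,"gripper":1},{"tx":5,"ty":3.4,"tz":-0.1,"wx":0,"wy":0,"wz":0,"gripper":1},{"tx":5,"ty":3.4,"tz":-0.1,"wx":0,"wy":0,"wz":0,"gripper":1}]'
python3 - <<'E'
from h import *
o=get_obs();print(o['tool_pos'],o['contact_force']); c=snap('wrist','w10'); crop(c,200,175,60,6,'w10c')
print(redz(c,(150,215,130,260)))
E
```

```text
time: 9.27
tool_pos: [474.4, -130.2, 82.7]
tcp_rot: [1.738, 1.566, 3.133]
contact_force: [-0.4, 0.5, 1.0]
grip_width: 0.4
[ 474.44783212 -130.17504426   82.65771406] [-0.35614833  0.53157021  1.00084725]
(208, array([42.8, 43.7, 46. , 46.9, 47.3, 47.9, 59.7]))
```

View pics/w10c.png

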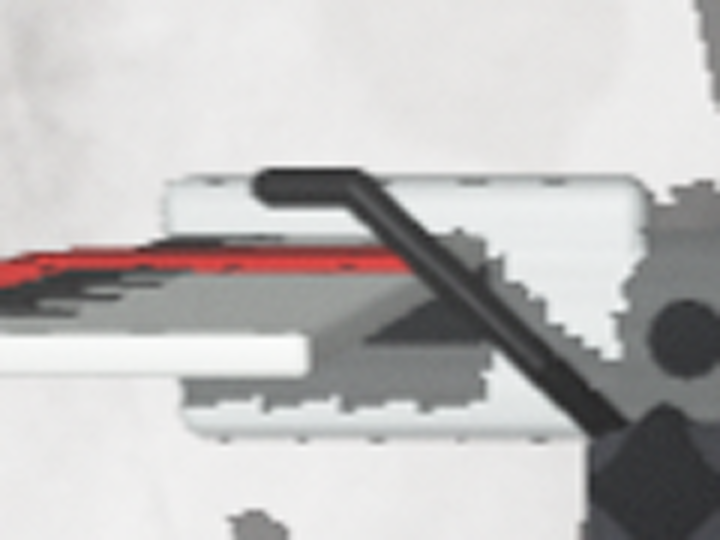

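```bash
python3 -m creep '[{"tx":0.6,"ty":0,"tz":0,"wx":0,"wy":0,"wz":0,"gripper":1},{"tx":1.2,"ty":0,"tz":0,"wx":0,"wy":0,"wz":0,"gripper":1},{"tx":1.6,"ty":0,"tz":0,"wx":0,"wy":0,"wz":0,"gripper":1},{"tx":1.9,"ty":0,"tz":0,"wx":0,"wy":0,"wz":0,"gripper":1},{"tx":2.1,"ty":0,"tz":0,"wx":0,"wy":0,"wz":0,"gripper":1},{"tx":2.1,"ty":0,"tz":0,"wx":0,"wy":0,"wz":0,"gripper":1},{"tx":2.1,"ty":0,"tz":0,"wx":0,"wy":0,"wz":0,"gripper":1}]'
python3 - <<'E'
from h import *
o=get_obs();print(o['tool_pos'],o['contact_force']); c=snap('wrist','w11'); crop(c,200,175,60,6,'w11c')
print(redz(c,(150,215,120,260)))
print(redz(load('scene0'),(250,285,260,290)),redz(load('scene0'),(185,205,210,232)))
c10=load('w10');print('rest',tipz(c10,(159,166,186,200)),'now',tipz(c,(160,167,182,196)))
E
```

```text
time: 9.9
tool_pos: [475.1, -131.8, 62.3]
tcp_rot: [2.261, 1.568, -2.63]
contact_force: [1.3, 0.1, 5.0]
grip_width: 0.5
[ 475.10811687 -131.84717642   62.33662889] [1.27550797 0.13057381 5.02218485]
(312, array([39.5, 40.7, 44.9, 46.4, 47.2, 47.7, 48.2]))Traceback (most recent call last):
  File "<stdin>", line 4, in <module>
  File "h.py", line 48, in redz
    return len(o),np.round(np.percentile(o[:,2],[2,10,30,50,70,90,98]),1)
                                         ~^^^^^
IndexError: too many indices for array: array is 1-dimensional, but 2 were indexed
```

View pics/w11c.png

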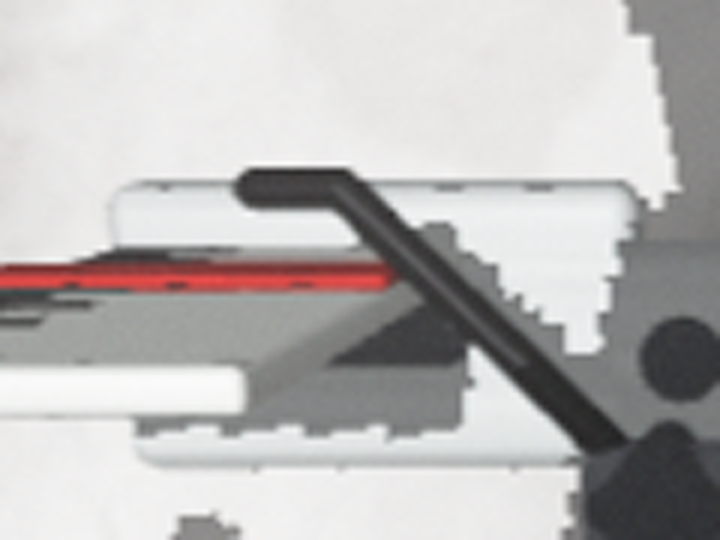

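```bash
python3 - <<'E'
from h import *
c=load('w11');c10=load('w10');print('rest',tipz(c10,(160,166,186,198)),'now',tipz(c,(161,168,182,196)))
for n,b in (('scene0',(255,285,255,290)),('side0',(180,210,325,360))):
    s=load(n);hsv=cv2.cvtColor(s['frame'],cv2.COLOR_RGB2HSV); a,bb,l,r=b
    m=((hsv[...,0]<8)|(hsv[...,0]>172))&(hsv[...,1]>80);ys,xs=np.nonzero(m[a:bb,l:r]);print(n,np.round(sorted(pt(s,x+l,y+a)[2] for x,y in zip(xs,ys)),0))
E
```

```text
rest (48, array([ 415.3, -175.6,   60.4]), array([59.7, 60.4, 61.4])) now (41, array([ 415.6, -175.6,   49.8]), array([48.8, 49.8, 50.8]))
scene0 [38. 38. 41. 41. 41. 41. 42. 42. 43. 43. 44. 44. 44. 44. 44. 45. 45. 45.
 46. 46. 46. 46. 47. 47. 47. 48. 48. 48. 48. 48. 48. 48. 49. 49.]
side0 [65. 67. 67. 68.]
```

```bash
python3 -m creep '[{"tx":0.2,"ty":0,"tz":0,"wx":0,"wy":0,"wz":0,"gripper":1},{"tx":0.4,"ty":0,"tz":0,"wx":0,"wy":0,"wz":0,"gripper":1},{"tx":0.4,"ty":0,"tz":0,"wx":0,"wy":0,"wz":0,"gripper":1},{"tx":0.4,"ty":0,"tz":0,"wx":0,"wy":0,"wz":0,"gripper":1},{"tx":0.4,"ty":0,"tz":0,"wx":0,"wy":0,"wz":0,"gripper":1}]'
python3 - <<'E'
from h import *
o=get_obs();print(o['tool_pos'],o['contact_force']); c=snap('wrist','w12'); crop(c,200,175,60,6,'w12c')
print(redz(c,(150,215,120,260)),tipz(c,(161,168,182,196)))
E
```

```text
time: 10.37
tool_pos: [474.9, -131.8, 58.2]
tcp_rot: [2.189, 1.568, -2.701]
contact_force: [1.5, 0.5, 4.4]
grip_width: 0.2
[ 474.93095887 -131.78012533   58.24698664] [1.5495804  0.50720817 4.38751581]
(356, array([38.9, 39.8, 44.3, 46.5, 47.2, 47.8, 48.4])) (53, array([ 415.8, -175.6,   44.6]), array([43.6, 44.6, 45.6]))
```

View pics/w12c.png

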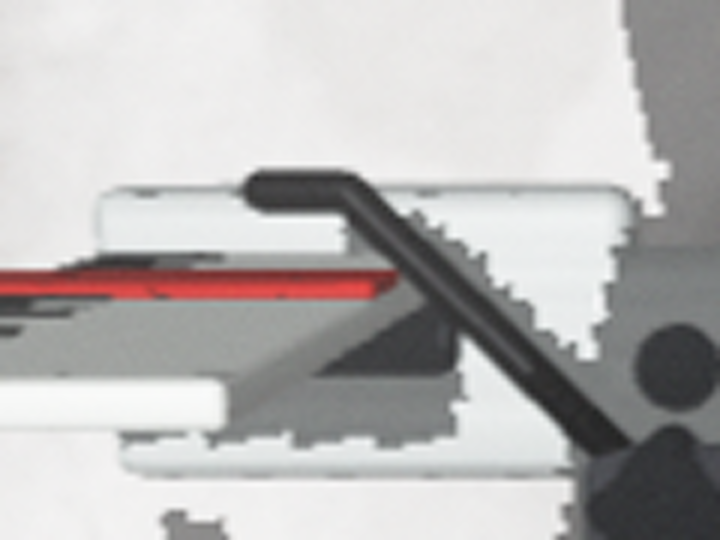

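The right pointer's top reads 44.6 mm, so its centre is at about 42.4 mm, level with the band centre. I'll hold for about a second, then release.

```bash
python3 -m creep '[{"tx":0,"ty":0,"tz":0,"wx":0,"wy":0,"wz":0,"gripper":1},{"tx":0,"ty":0,"tz":0,"wx":0,"wy":0,"wz":0,"gripper":1},{"tx":0,"ty":0,"tz":0,"wx":0,"wy":0,"wz":0,"gripper":1},{"tx":0,"ty":0,"tz":0,"wx":0,"wy":0,"wz":0,"gripper":1},{"tx":0,"ty":0,"tz":0,"wx":0,"wy":0,"wz":0,"gripper":1},{"tx":0,"ty":0,"tz":0,"wx":0,"wy":0,"wz":0,"gripper":1},{"tx":0,"ty":0,"tz":0,"wx":0,"wy":0,"wz":0,"gripper":1},{"tx":0,"ty":0,"tz":0,"wx":0,"wy":0,"wz":0,"gripper":1}]'
python3 - <<'E'
from h import *
c=snap('wrist','w13'); print(tipz(c,(161,168,182,196)))
E
python3 -m creep '[{"tx":0,"ty":0,"tz":0,"wx":0,"wy":0,"wz":0,"gripper":1},{"tx":0,"ty":0,"tz":0,"wx":0,"wy":0,"wz":0,"gripper":1},{"tx":0,"ty":0,"tz":0,"wx":0,"wy":0,"wz":0,"gripper":1},{"tx":0,"ty":0,"tz":0,"wx":0,"wy":0,"wz":0,"gripper":1}]'
python3 -m creep '[{"tx":-0.6,"ty":0,"tz":0,"wx":0,"wy":0,"wz":0,"gripper":1},{"tx":-1.2,"ty":0,"tz":0,"wx":0,"wy":0,"wz":0,"gripper":1},{"tx":-1.8,"ty":0,"tz":0,"wx":0,"wy":0,"wz":0,"gripper":1},{"tx":-2.6,"ty":0,"tz":0,"wx":0,"wy":0,"wz":0,"gripper":1},{"tx":-4,"ty":0,"tz":0,"wx":0,"wy":0,"wz":0,"gripper":1},{"tx":-6,"ty":0,"tz":0,"wx":0,"wy":0,"wz":0,"gripper":1},{"tx":-9,"ty":0,"tz":0,"wx":0,"wy":0,"wz":0,"gripper":1},{"tx":-9,"ty":0,"tz":0,"wx":0,"wy":0,"wz":0,"gripper":1}]'
python3 - <<'E'
from h import *
o=get_obs();print(o['tool_pos'],o['contact_force']); c=snap('wrist','w14'); snap('scene','sc14')
E
```

```text
time: 11.08
tool_pos: [474.8, -131.7, 58.2]
tcp_rot: [2.119, 1.568, -2.771]
contact_force: [2.7, 1.5, 5.0]
grip_width: 0.7
(55, array([ 415.6, -175.9,   44.6]), array([43.7, 44.6, 45.4]))
time: 11.47
tool_pos: [474.8, -131.7, 58.1]
tcp_rot: [2.088, 1.568, -2.802]
contact_force: [2.9, 0.3, 5.8]
grip_width: 0.6
time: 12.13
tool_pos: [476.9, -132.6, 153.0]
tcp_rot: [-2.277, 1.565, -0.884]
contact_force: [0.9, -0.8, 0.5]
grip_width: 0.4
[ 476.94379746 -132.60174162  153.0455441 ] [ 0.86317859 -0.763886    0.54378681]
```

View pics/w14.png

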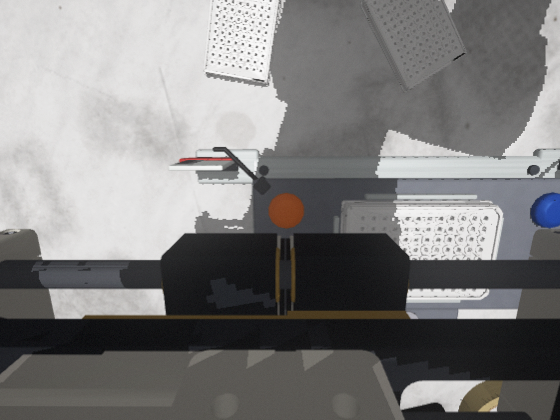

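View pics/sc14.png

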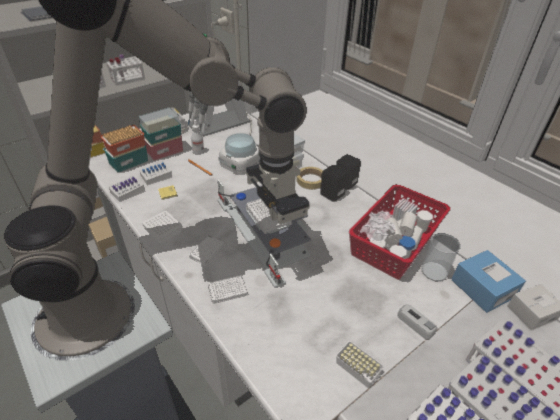

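The right pointer end is up again at (218,150), the well plate is seated and the bystanders look unmoved. One last height check, then I'll hand in.

```bash
python3 - <<'E'
from h import *
c=load('w14'); print('right tip top',tipz(c,(148,153,214,225)),'pads',pt(c,286,211),pt(c,550,211))
print(close_job())
E
```

```text
right tip top (23, array([ 415. , -176.4,   60.3]), array([59.7, 60.3, 61.3])) pads [ 410.59922221 -120.09566088  311.37016172] [510.5123814   79.83215823  71.9733522 ]
the job is handed in; nothing more can be done
None
```

I pressed both corners in order with the closed fingertips, blue pad first and then orange. Each was held level with its red band for over a second, let spring back up, and the job was handed in at about 12 s.

| Corner | Band centre height | Pointer centre while held | Pointer top after release (about 60.5 mm at rest) |
|---|---|---|---|
| Left (blue) | about 30 mm | about 30.4 mm | 60.5 mm |
| Right (orange) | about 42.4 mm | about 42.4 mm | 60.3 mm |

**At hand-in:** the arm was clear above the stage with almost no force on it. The last pictures show the well plate seated and the bystanders apparently unmoved; I checked these by eye only.

**Disagreements and failed checks:**
- **Pad sink:** working from the arm's own height reading, the left pad should have sunk about 22 mm, but the camera showed about 18 mm. I went by the camera because it read known heights correctly (scale top 86 mm, base 10.5 mm).
- **Pad positions:** the scene and side cameras disagreed by about 8 mm on where the left pad was, so I used the wrist camera.
- **Last pad check:** the final height reading on the orange pad hit the gripper instead, so that corner's return rests on its pointer. The blue pad read 72 mm, its rest height.

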